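# Brace the jar and unscrew its tight lid

### The arm

A 7-joint arm with a two-finger parallel gripper is mounted at the origin on a cart in front of the work surface, level with it; the furniture and walls round the work are solid. World frame = base frame: x ahead of the robot, y to its left, z up, the work surface at z = 0. Lengths are in m, angles in rad, forces in N, time in s.
With the tool pointing down it reaches from about 0.35 to 0.9 m from the base axis. Payload 19.9 kg.
Tool frame: the origin (TCP) lies between the finger pads; the fingertips stand 19 mm ahead of it and the grasp point (between the pads) is the TCP; z points along the fingers, y is the direction in which the jaws open and shut (so a half turn about z gives the same grasp; the last joint's range is limited). The gripper opens to 94 mm and grips with 3 to 60 N. Pads are 16 mm wide; open, the fingers measure 119 mm over their backs; the gripper's body (75 mm by 177 mm) begins 78 mm behind the grasp point.
Start: joints at [-1.171, 0.417, -0.01, 1.614, 0.005, 1.111, -0.053], TCP at [0.267, 0.565, 0.193] pointing down, gripper open.
Joint ranges: [-2.81, 2.81], [-0.39, 2.02], [-1.27, 1.25], [0.06, 2.57], [-1.19, 4.33], [0.19, 2], [-2.82, 2.82]. Speed limits (rad/s): [1.89, 1.89, 2.39, 2.39, 3.01, 3.01, 3.01].

### API

Orientations are given as a 3x3 rotation matrix whose columns are the frame's x, y, z axes.
In Python, from rig import robot gives the robot as it stands. Calls block until the motion is done:
- robot.move_ptp(position, orientation): joint-space move of the TCP to a pose.
- robot.move_linear(position, velocity=0.15, frame=None, threshold=None): straight line of the TCP; frame=None keeps the orientation; velocity is the mean speed in m/s. With threshold (N) it stops when the force on the tool has changed by that much, and returns True; else False.
- robot.goto_joints(angles): joint-space move.
- robot.gripper_to(opening): finger opening in m; the grip force is fixed at half the most; returns when the fingers have stopped.
- robot.pause(seconds).
- robot.ik(position, orientation): joint angles nearest the present ones, or None.
- robot.get_state(): the state.
- robot.grab_frame(name): name is "side" or "top" or "wrist"; returns the picture (400x640x3 uint8, red, green, blue); there is no depth.
- robot.camera_info(name): a dict with "fx", "fy", "cx", "cy" (pixels), "dist" ([k1, k2, p1, p2, k3] as OpenCV has them; the pictures are not rectified), "rvec" (rotation vector, rad) and "tvec" (3), from world to camera coordinates, as OpenCV has them. Camera axes: x right, y down, z forward; pixel columns grow to the right and rows downward; lengths in m; the calibration is good to about 2 mm. A picture is of the moment at which its call begins: read the wrist's pose just before it. camera_info takes no time and is no camera call; for the wrist camera it gives the pose at the moment of the call.
A pose or a line that the arm cannot do raises robot.PlanningError and nothing moves.
- robot.sign_off(): hands the job in, once; it reports no verdict.
The state is a dict: "time": time; "qpos": joint angles; "joint_vel": joint speeds; "effort": joint torques, N m; "ee_pos": TCP position; "tool_rot": TCP orientation; "force": force on the tool from outside, world axes, zero at the start; "moment": the same for the moment, N m; "opening": finger opening in m.
Only numpy, scipy, OpenCV 4.12 (cv2) and the standard library are available. Lean on these libraries where they do the work, as an engineer would, in place of code of your own. Each camera call takes 0.05 s, during which the arm holds its last target. There are 200 camera calls.

### The job

Slide the red slab flat along the table into the slot of the dark bracing frame, all the way home, so that the square white jar cannot turn; then grip the brass screw cap, unscrew it anticlockwise until its threads let go, and lift it straight up. Finish while still holding the cap level, its lower edge about 3 cm above the jar's mouth and centred over it, touching nothing else. The jar stays standing in the frame, the slab stays home, and the other things on the table are left where they are.

Things in the scene. Friction and masses are not known exactly. Their poses are not given: they have to be found in the camera images.
- jar_holder: dark steel bracing frame fixed to the table, about 145 x 160 mm, back wall 45 mm tall. Origin on the table at the jar's nominal axis; +x points from the slot to the back wall (inner face at x = +34 mm), +y is the way the slab slides in. The slot runs along y at x = -55.5 mm, 42 mm wide, 16.5 mm high, its floor is the table; 26 mm tall roofs over both ends
- slot_mouth (a point): centre of the slot's open mouth (-y end, y = -70 mm in the frame's axes), 7 mm above the table; a flare reaches 16 mm further out and is about 12 mm wider there. Axes as the frame's
- slot_end (a point): centre of the slot's closed end (y = +66 mm in the frame's axes), 7 mm above the table; the slab's tip lies here when home. Axes as the frame's
- slab: loose red slab lying flat, 0.18 kg: 200 mm long (y), 40 wide (x), 14 thick, origin at the middle of its underside, +y to its slightly narrowed tip, +z up. An upright grip tab stands near its -y end. Slide it on the table, do not lift it: most of its weight is ahead of the tab. When home the tab's centre is 44 mm outside the slot's mouth
- slab_tab (a point): centre of the slab's grip tab, 40 mm above the table, 180 mm behind the tip. The tab is 10 mm thick (x), 32 mm long (y), its top 60 mm above the table; a low collar 18 mm wide surrounds its foot up to 18 mm. Axes as the slab's
- slab_tip (a point): middle of the slab's leading edge (its +y end), 7 mm above its underside. Axes as the slab's
- jar: loose white jar, 0.55 kg: 66 mm square body 60 mm tall with a flat shoulder, then a neck 38 mm across; origin at the centre of its underside, sides about parallel to the frame's. It has a few mm of play: without the slab the frame stops it on one side only; with the slab home it gives only about 4 degrees
- jar_mouth (a point): centre of the top of the jar's neck, 88 mm above its underside, z up along its axis. A grey springy seal in the mouth pushes the cap up with about 20 N
- cap: round brass screw cap: origin in the plane of its lower edge, 11 mm below its centre. Anticlockwise from above unscrews it: it climbs about 1.4 mm, comes free after 0.7 to 0.95 rad against the jar and meets a stop after 1.35 to 1.6 rad, still free to lift; about 1.2 rad is right. Turning takes about 0.2 N m: grip with some 40 N
- cap_center (a point): centre (half-way up) of the cap: 56 mm across, 22 mm tall, 45 g. Screwed on, its lower edge is about 74 mm and its top 96 mm above the table, the lower edge 14 mm above the jar's shoulder. +z up; its x and y turn with it and start within 0.12 rad of the jar's
- salt_shaker_mid (a point): bystander: clear salt shaker with a grey domed top, 44 mm across, 90 mm tall; point at its centre, half-way up
- amber_jar_mid (a point): bystander: small square jar with amber contents and pink cap, 37 x 46 x 74 mm; point at its centre, half-way up
- kitchen_timer_mid (a point): bystander: red and white wind-up kitchen timer, 65 mm across, 46 mm tall; point at its centre, half-way up
- ring_cutter_mid (a point): bystander: tinned pastry ring, 65 mm across, 42 mm tall; point at its centre, half-way up
- probe_thermometer_mid (a point): bystander: white digital probe thermometer lying flat, 188 x 30 x 17 mm; point at its centre, half-way up
Mind the look-alikes: they are no part of the job. Of the things shaped like the cap, the brass one is meant.

How it is judged:
On the way, in this order (a step that is already met when the one before it is completed fails the run):
1. the slab is home in the slot (distance between slab_tip and slot_end below 0.01 m and angle between the y axis of slab_tab and the y axis of jar_holder, either way round below 0.08 rad and z of cap_center in the frame of jar_mouth below 0.004 m), for 0.2 s.
2. the cap is turned at least 0.6 rad against the jar while still down on the neck (distance between slab_tip and slot_end below 0.01 m and angle between the y axis of slab_tab and the y axis of jar_holder, either way round below 0.08 rad and angle between the x axis of cap_center and the x axis of jar_mouth, either way round above 0.6 rad and z of cap_center in the frame of jar_mouth below 0.012 m), for 0.05 s.
At the end, for the whole second after the job is handed in: Cap held still and level (0.2 rad), its lower edge 8 to 65 mm above the jar's mouth, within 20 mm of its axis, touching nothing else; jar upright (0.08 rad) on the table, within 30 mm of its place along the slot; slab straight, its tip within 10 mm of the slot's end (distance between slab_tip and slot_end below 0.01 m and angle between the y axis of slab_tab and the y axis of jar_holder, either way round below 0.08 rad and z of cap_center in the frame of jar_mouth between 0.019 and 0.076 m and horizontal distance between cap_center and jar_mouth below 0.02 m and angle between cap_center's own z axis and vertical below 0.2 rad and contact force between the fingers and cap above 1 N and contact force between cap and jar below 0.05 N and contact force between cap and slab below 0.05 N and contact force between cap and jar_holder below 0.05 N and linear speed of each of cap, jar below 0.03 m/s and angle between jar_mouth's own z axis and vertical below 0.08 rad and height (world z) of jar_mouth below 0.093 m and y of jar_mouth in the frame of jar_holder between -0.03 and 0.03 m); the arm keeps its last pose, push and grip.
It fails at once if the jar is lifted more than 15 mm or tipped (height (world z) of jar_mouth above 0.103 m or angle between jar_mouth's own z axis and vertical above 0.3 rad).
It fails at once if a bystander (shaker, small jar, timer, pastry ring or thermometer) is moved more than 40 mm (distance of any of salt_shaker_mid, amber_jar_mid, kitchen_timer_mid, ring_cutter_mid, probe_thermometer_mid from where it was at the start of the episode above 0.04 m).
It also fails if it takes over 61 s, if anything falls off the work surface, if the arm or the gripper's body presses on something with over 40 N, if the wrist force passes 120 N, or if a joint passes its speed limit or range.

## Working session

There is one attempt and no reset: what is moved stays moved. The work goes in short steps, each a Python script; the robot and the scene stay as the last script left them, time stands still between calls to the robot, and variables do not carry over. Pictures are saved under pics/ and viewed, about 8 in all and at most 12, crops included, and the job is handed in when it is done.

```bash
ls; mkdir -p pics; python3 - <<'E'
from rig import robot
import cv2,numpy as np
for n in ("top","side"):
    im=robot.grab_frame(n); cv2.imwrite(f"pics/{n}0.png",im[:,:,::-1])
    print(n,robot.camera_info(n))
print(robot.get_state())
E
```

```text
pics
top {'fx': 392.8417659349525, 'fy': 392.8417659349525, 'cx': 317.2603299081731, 'cy': 190.92562232697085, 'dist': array([-0.06531606,  0.        ,  0.        ,  0.        ,  0.        ]), 'rvec': array([ 2.14997394, -2.17609845,  0.12428917]), 'tvec': array([0.0512297 , 0.55322398, 1.10732444])}
side {'fx': 417.42858757018035, 'fy': 417.42858757018035, 'cx': 316.97347007736374, 'cy': 204.6047290539491, 'dist': array([0.00529235, 0.        , 0.        , 0.        , 0.        ]), 'rvec': array([ 0.07933058,  2.64766847, -1.66849326]), 'tvec': array([0.52761978, 0.03659663, 1.42880867])}
{'time': 0.1, 'qpos': array([-1.17051568,  0.41796209, -0.01031825,  1.61410326,  0.0046923 ,
        1.11071367, -0.05299232]), 'joint_vel': array([ 0.00041956,  0.001004  ,  0.0004037 , -0.00464668,  0.00183654,
       -0.00056633, -0.00021853]), 'effort': array([ 9.91848283e-04, -8.52581048e+01,  6.40020054e-01, -4.26697826e+01,
       -4.88715561e-02,  1.64763699e-02,  4.30555133e-05]), 'ee_pos': array([0.26706556, 0.56466912, 0.19276245]), 'tool_rot': array([[-9.04002973e-01,  4.27525954e-01, -4.27737649e-04],
       [ 4.27526162e-01,  9.04002330e-01, -1.08077254e-03],
       [-7.53824786e-05, -1.15989062e-03, -9.99999324e-01]]), 'force': array([ 0.2572762 , -0.00734106,  0.45326602]), 'moment': array([ 0.09840681, -0.01946671,  0.0198036 ]), 'opening': 0.0942786392412551}
```

View pics/top0.png

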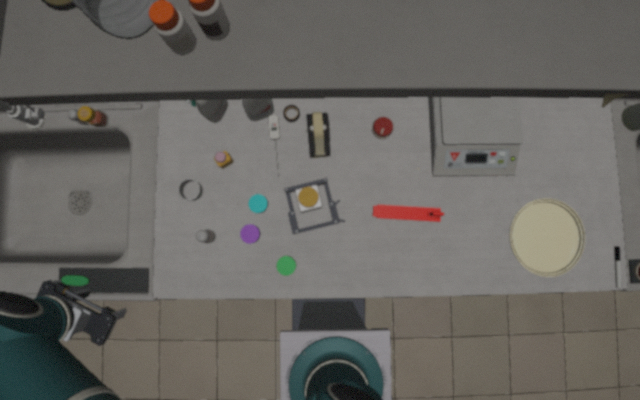

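View pics/side0.png

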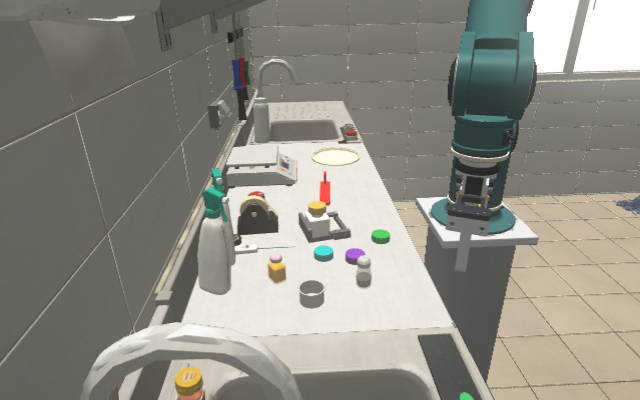

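The top view shows the frame around (313,205), with the brass cap on the white jar at (308,197). The red slab spans (373..443,212), its tip to the left and its tab at the right. Cap-shaped things are brass (308,197), teal (258,204), purple (250,233) and green (287,265). Only the brass one sits on the jar. Next I'll measure these and enlarge a crop.

```bash
cat > h.py <<'E'
from rig import robot
import cv2,numpy as np
def cam(n):
    c=robot.camera_info(n); K=np.array([[c['fx'],0,c['cx']],[0,c['fy'],c['cy']],[0,0,1]])
    return K,c['dist'],cv2.Rodrigues(c['rvec'])[0],c['tvec'],c['rvec']
def ray(C,px,z):
    K,d,R,t,_=C; p=cv2.undistortPoints(np.array(px,float).reshape(-1,1,2),K,d)[:,0]
    v=np.c_[p,np.ones(len(p))]@R; o=-R.T@t
    return o+v*((z-o[2])/v[:,2])[:,None]
def proj(C,P):
    return cv2.projectPoints(np.array(P,float).reshape(-1,3),C[4],C[3],C[0],C[1])[0][:,0]
def blob(m):
    cs=cv2.findContours(m.astype(np.uint8),cv2.RETR_EXTERNAL,cv2.CHAIN_APPROX_NONE)[0]
    return max(cs,key=cv2.contourArea)
def down(yaw): # tool y axis at angle yaw in world, z down
    c,s=np.cos(yaw),np.sin(yaw); y=np.array([c,s,0]);z=np.array([0,0,-1.]); return np.c_[np.cross(y,z),y,z]
def shot(n,name,crop=None,k=1):
    C=cam(n); im=robot.grab_frame(n); o=im[:,:,::-1]
    if crop: x0,y0,x1,y1=crop; o=o[y0:y1,x0:x1]
    cv2.imwrite(f"pics/{name}.png",cv2.resize(np.ascontiguousarray(o),None,fx=k,fy=k,interpolation=cv2.INTER_CUBIC)); return im,C
E
python3 - <<'E'
from h import *
im,C=shot("top","c1",(270,165,460,245),4)
h=cv2.cvtColor(im,cv2.COLOR_RGB2HSV)
H,S,V=h[:,:,0],h[:,:,1],h[:,:,2]
m=((H<8)|(H>172))&(S>150)&(V>80); m[:180]=0;m[240:]=0
r=cv2.minAreaRect(blob(m)); print(r); b=cv2.boxPoints(r); print(ray(C,b,.014))
m=(H>10)&(H<28)&(S>110)&(V>80); m[:170]=0;m[230:]=0;m[:,:280]=0;m[:,350:]=0
e=cv2.minEnclosingCircle(blob(m));print(e,ray(C,[e[0]],.096))
print(ray(C,[[205,236],[190,189],[275,140],[223,158]],.04))
E
```

```text
((407.8815612792969, 212.86907958984375), (68.26473236083984, 12.034965515136719), 2.8624050617218018)
[[ 0.47651168 -0.11909805  0.014     ]
 [ 0.51174903 -0.1218345   0.014     ]
 [ 0.49900855 -0.32350876  0.014     ]
 [ 0.46365804 -0.32009217  0.014     ]]
((307.5, 196.5), 9.617792129516602) [[0.5314324  0.07146689 0.096     ]]
[[0.42706443 0.36691565 0.04      ]
 [0.56290887 0.41341116 0.04      ]
 [0.70431719 0.1664033  0.04      ]
 [0.65284831 0.31840389 0.04      ]]
```

View pics/c1.png

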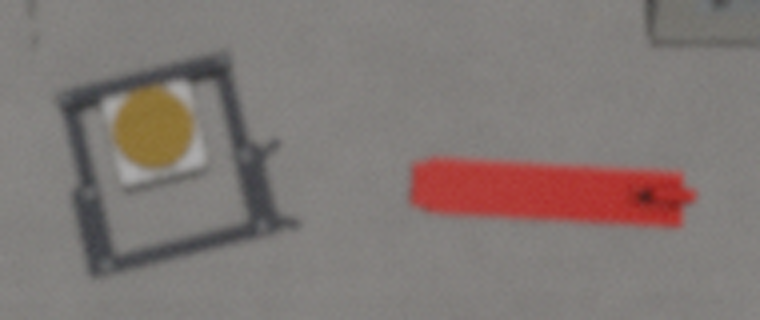

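The crop confirms it: the brass cap is on the square white jar. The frame's yaw is about +0.24, with the flared slot mouth to the right; the slab's yaw is about -0.06. Next is a look from the wrist camera.

```bash
python3 - <<'E'
from h import *
robot.move_ptp([0.42,-0.05,0.38],down(0.1))
s=robot.get_state();print(s['time'],s['qpos'],s['ee_pos'])
im,C=shot("wrist","w1")
print(C[0],-C[2].T@C[3])
for n,P in dict(tip=[.494,-.12,.014],end=[.481,-.322,.014],cap=[.5314,.0715,.096]).items(): print(n,proj(C,P))
E
```

```text
2.5 [-0.62792059 -0.13398778  0.60257768  1.80908107  0.07688941  1.44403845
  0.06232429] [ 0.42017872 -0.04919819  0.37975845]
[[291.56934385   0.         322.94537698]
 [  0.         291.56934385 201.71020472]
 [  0.           0.           1.        ]] [0.41275491 0.03292985 0.57080558]
tip [[356.02506939 199.57553515]]
end [[337.68797202 287.09988725]]
cap [[401.78676605  98.64051459]]
```

View pics/w1.png

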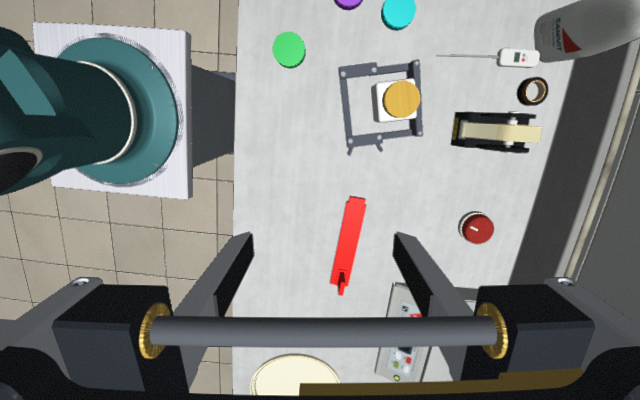

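The wrist camera shows the slab at (356,200)-(340,290) and the frame at (340-420,60-150), with the jar at its right and the flares at (350,150) and (378,150). The predicted positions match. I'll move closer to measure the slab and frame precisely.

```bash
python3 - <<'E'
from h import *
R=down(-.06)
robot.move_ptp([0.483,-0.25,0.20],R)
s=robot.get_state();print(s['time'],s['ee_pos'])
im,C=shot("wrist","w2",(200,0,500,330),1)
im=cv2.cvtColor(im,cv2.COLOR_RGB2BGR);big=cv2.resize(im[0:300,220:460],None,fx=2,fy=2,interpolation=cv2.INTER_CUBIC);cv2.imwrite("pics/w2.png",big)
h=cv2.cvtColor(im,cv2.COLOR_BGR2HSV);H,S,V=cv2.split(h)
m=((H<8)|(H>172))&(S>140)&(V>60); c=blob(m)
r=cv2.minAreaRect(c);print(r);print(ray(C,cv2.boxPoints(r),.014))
# slab edges by row
for y in range(c[:,0,1].min(),c[:,0,1].max(),12):
    x=np.where(m[y])[0]; P=ray(C,[[x[0]-.0,y],[x[-1]+1.,y]],.014); print(y,x[0],x[-1],P[:,:2].round(4).tolist())
E
```

```text
3.625 [ 0.48361476 -0.24895511  0.20048127]
((326.5, 155.5), (163.0, 31.0), 90.0)
[[ 0.47777553 -0.11664933  0.014     ]
 [ 0.51513413 -0.11880859  0.014     ]
 [ 0.50646142 -0.33096651  0.014     ]
 [ 0.46308635 -0.32842346  0.014     ]]
74 314 556 [[0.4814, -0.1169], [0.7847, -0.1288]]
86 311 561 [[0.4768, -0.1304], [0.7933, -0.1433]]
98 311 559 [[0.4759, -0.1443], [0.7926, -0.1579]]
110 311 551 [[0.4749, -0.1585], [0.7837, -0.1725]]
122 311 341 [[0.4739, -0.173], [0.5127, -0.1752]]
134 311 340 [[0.4729, -0.1877], [0.5109, -0.1899]]
146 311 340 [[0.4719, -0.2028], [0.5102, -0.205]]
158 311 340 [[0.4708, -0.2181], [0.5096, -0.2204]]
170 311 339 [[0.4697, -0.2338], [0.5076, -0.236]]
182 311 339 [[0.4686, -0.2498], [0.5069, -0.2521]]
194 311 339 [[0.4675, -0.2662], [0.5062, -0.2685]]
206 311 338 [[0.4663, -0.283], [0.5042, -0.2853]]
218 311 338 [[0.4651, -0.3003], [0.5035, -0.3025]]
230 321 327 [[0.4777, -0.3187], [0.4874, -0.3193]]
```

View pics/w2.png

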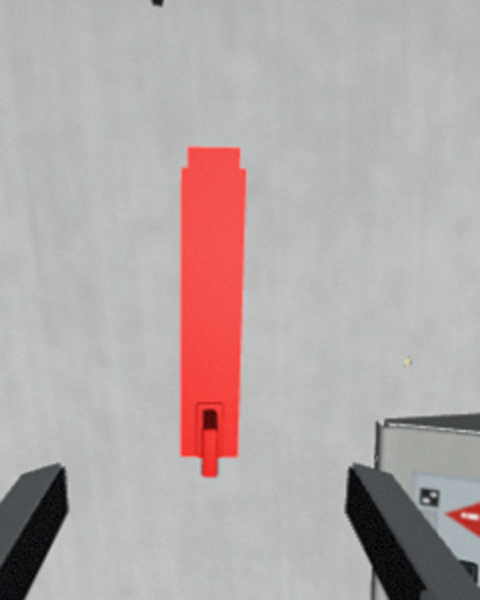

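The slab is clear at about yaw -0.071, its tip near (.497,-.117) and its tab near (.485,-.297). The frame is next.

```bash
python3 - <<'E'
from h import *
C=cam("wrist");print("tabtop",ray(C,[[325,236],[325,205]],.06))
robot.move_ptp([0.47,-0.04,0.22],down(.2))
s=robot.get_state();print(s['time'],s['ee_pos'])
im,C=shot("wrist","w3raw"); np.savez("w3.npz",im=im,R=C[2],t=C[3],K=C[0],d=C[1],rv=C[4])
print(proj(C,[[.53,.07,.096],[.48,.05,.026]]))
b=im[:,:,::-1];cv2.imwrite("pics/w3.png",cv2.resize(np.ascontiguousarray(b[30:250,200:460]),None,fx=3,fy=2.7,interpolation=cv2.INTER_CUBIC)); 
cv2.imwrite("pics/w3.png",cv2.resize(np.ascontiguousarray(b[20:260,200:460]),None,fx=2.5,fy=2.5,interpolation=cv2.INTER_CUBIC))
E
```

```text
tabtop [[ 0.48381413 -0.30829952  0.06      ]
 [ 0.48604054 -0.26847506  0.06      ]]
4.5333 [ 0.47027517 -0.0405514   0.22038192]
[[399.93619146 102.09842418]
 [343.91015973 112.32556364]]
```

View pics/w3.png

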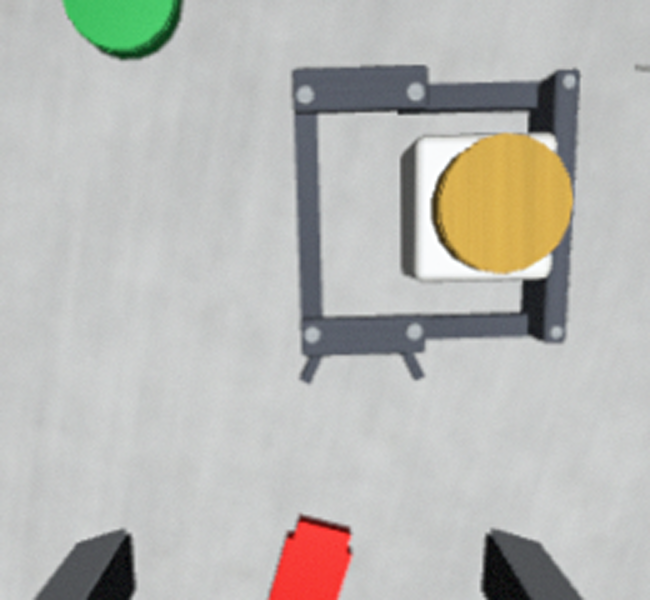

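```bash
python3 - <<'E'
from h import *
d=np.load("w3.npz");C=(d['K'],d['d'],d['R'],d['t'],d['rv']);im=d['im']
f=lambda L:np.array(L)/2.5+[200,20]-.3
def P(L,z): return ray(C,f(L),z)[:,:2]
o=P([[303,354],[424,350],[292,70],[427,66]],.026)
s=P([[312,335],[414,332],[304,94],[416,91]],.027)
for n,q in (("roof",o),("screws",s)):
    a=(q[0]+q[1])/2;b=(q[2]+q[3])/2; v=b-a; print(n,q.round(4).tolist(),"widths",np.linalg.norm(q[0]-q[1]),np.linalg.norm(q[2]-q[3]),"mid",a,b,"len",np.linalg.norm(v),"yaw",np.arctan2(-v[0],v[1]))
w=P([[579,70],[565,342],[292,70],[303,354]],.045); v=w[0]-w[1];print("back wall yaw",np.arctan2(-v[0],v[1]),w,np.linalg.norm(v))
h=cv2.cvtColor(im,cv2.COLOR_RGB2HSV);H,S,V=cv2.split(h)
m=(H>10)&(H<28)&(S>110)&(V>150);m[:,:350]=0;m[200:]=0
e=cv2.fitEllipse(blob(m));print(e,ray(C,[e[0]],.096))
E
```

```text
roof [[0.4636, -0.0171], [0.5261, -0.0022], [0.4313, 0.1174], [0.4948, 0.1323]] widths 0.06419321269568673 0.06530974904092057 mid [ 0.49484876 -0.00967935] [0.46305712 0.12483491] len 0.1382200885485982 yaw 0.23208520015877915
screws [[0.4663, -0.0062], [0.5185, 0.006], [0.4391, 0.1077], [0.4921, 0.12]] widths 0.05360020722321858 0.05441317354749365 mid [ 4.92362479e-01 -9.30473989e-05] [0.46563126 0.11385683] len 0.11704329328957894 yaw 0.23042099370560398
back wall yaw 0.23421615920360275 [[ 0.56232765  0.14113946]
 [ 0.5916547   0.01822391]
 [ 0.43241784  0.11355666]
 [ 0.46317815 -0.01428633]] 0.12636577596601126
((401.7947692871094, 100.86176300048828), (51.50996780395508, 55.10283279418945), 27.994909286499023) [[0.53157237 0.07158693 0.096     ]]
```

Frame yaw is about 0.2315, with its origin near (.5327,.0713) and the mouth at (.4948,-.0097); the cap sits at (.5316,.0716), which agrees. Next I'll grip the tab and bring the slab in line in front of the mouth.

```bash
cat >> h.py <<'E'
YF=.2315; FX=np.array([np.cos(YF),np.sin(YF),0]);FY=np.array([-np.sin(YF),np.cos(YF),0]);FO=np.array([.5327,.0713,0])
def fr(x,y,z=0): return FO+x*FX+y*FY+[0,0,z]
def st(*k):
    s=robot.get_state(); print(round(s['time'],2),s['ee_pos'].round(4),'F',s['force'].round(1),'M',s['moment'].round(2),'op',round(s['opening'],4))
def slabmask(im):
    H,S,V=cv2.split(cv2.cvtColor(im,cv2.COLOR_RGB2HSV)); return ((H<8)|(H>172))&(S>140)&(V>60)
E
python3 - <<'E'
from h import *
robot.move_ptp([.4846,-.2966,.12],down(-.071)); robot.move_linear([.4846,-.2966,.042],.1); st()
robot.gripper_to(.0); st()
p=fr(-.0555,-.281,.042); robot.move_linear(p,.06,down(YF)); st()
im,C=shot("wrist","w4"); m=slabmask(im); c=blob(m)
for y in range(c[:,0,1].min()+2,c[:,0,1].max(),10):
    x=np.where(m[y,250:400])[0]+250; P=ray(C,[[x[0],y],[x[-1]+1.,y]],.014)-FO; print(y,x[0],x[-1],[(round(q@FX,4),round(q@FY,4)) for q in P])
cv2.imwrite("pics/w4.png",cv2.resize(np.ascontiguousarray(im[0:260,200:460,::-1]),None,fx=2.3,fy=2.3,interpolation=cv2.INTER_CUBIC))
E
```

```text
6.58 [ 0.4848 -0.2969  0.0424] F [ 0.5  0.3 -0.4] M [-0.03  0.09  0.04] op 0.0942
7.84 [ 0.4845 -0.2966  0.042 ] F [-0.3 -0.9  0.2] M [-0.16  0.08 -0.01] op 0.0096
9.67 [ 0.543  -0.2151  0.042 ] F [-0.2  0.7 -0.6] M [ 0.03  0.02 -0.02] op 0.0095
2 292 350 [(np.float64(-0.0756), np.float64(-0.1248)), (np.float64(-0.0363), np.float64(-0.1248))]
12 292 350 [(np.float64(-0.0757), np.float64(-0.1309)), (np.float64(-0.0362), np.float64(-0.1309))]
22 292 350 [(np.float64(-0.0759), np.float64(-0.1371)), (np.float64(-0.036), np.float64(-0.1371))]
32 292 350 [(np.float64(-0.076), np.float64(-0.1433)), (np.float64(-0.0359), np.float64(-0.1433))]
42 293 350 [(np.float64(-0.0755), np.float64(-0.1496)), (np.float64(-0.0358), np.float64(-0.1496))]
52 293 350 [(np.float64(-0.0756), np.float64(-0.156)), (np.float64(-0.0357), np.float64(-0.156))]
62 293 349 [(np.float64(-0.0758), np.float64(-0.1624)), (np.float64(-0.0362), np.float64(-0.1625))]
72 293 349 [(np.float64(-0.0759), np.float64(-0.169)), (np.float64(-0.0361), np.float64(-0.169))]
82 294 349 [(np.float64(-0.0754), np.float64(-0.1756)), (np.f
[... 1147 characters left out ...]
97 346 [(np.float64(-0.0754), np.float64(-0.2638)), (np.float64(-0.0362), np.float64(-0.2638))]
212 297 346 [(np.float64(-0.0756), np.float64(-0.2721)), (np.float64(-0.036), np.float64(-0.2721))]
222 297 346 [(np.float64(-0.0758), np.float64(-0.2805)), (np.float64(-0.0358), np.float64(-0.2805))]
232 298 345 [(np.float64(-0.0752), np.float64(-0.2891)), (np.float64(-0.0364), np.float64(-0.2891))]
242 316 330 [(np.float64(-0.0607), np.float64(-0.2979)), (np.float64(-0.0485), np.float64(-0.2979))]
252 316 330 [(np.float64(-0.0608), np.float64(-0.3069)), (np.float64(-0.0484), np.float64(-0.3069))]
262 316 330 [(np.float64(-0.0609), np.float64(-0.3162)), (np.float64(-0.0483), np.float64(-0.3162))]
```

View pics/w4.png

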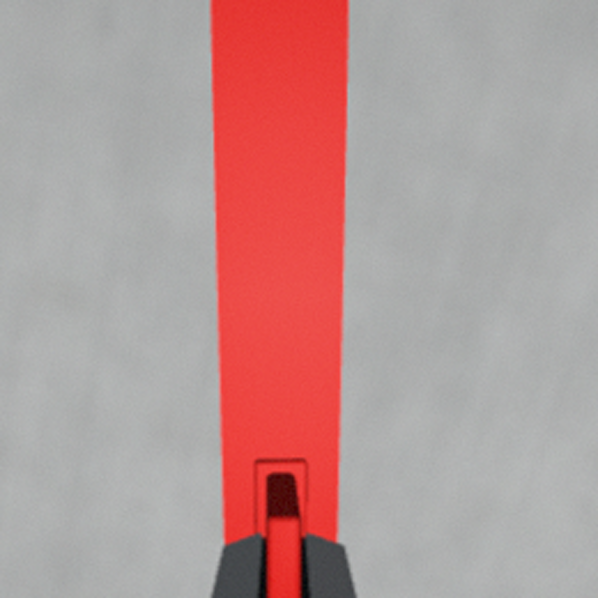

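The slab is straight along the slot axis (centre at x=-0.056). Now I'll push it in with a force guard.

```bash
python3 - <<'E'
from h import *
r=robot.move_linear(fr(-.0555,-.235,.042),.05,None,12); print(r);st()
if not r:
    r=robot.move_linear(fr(-.0555,-.111,.042),.05,None,18); print(r);st()
p=robot.get_state()['ee_pos']-FO;print(p@FX,p@FY)
im,C=shot("top","t5");cv2.imwrite("pics/t5.png",cv2.resize(np.ascontiguousarray(im[165:245,270:400,::-1]),None,fx=5,fy=5,interpolation=cv2.INTER_CUBIC))
E
```

```text
False
10.78 [ 0.5326 -0.1704  0.042 ] F [ 0.9  0.2 -1.1] M [ 0.06 -0.03 -0.02] op 0.0092
True
13.04 [ 0.5055 -0.0539  0.0425] F [ 1.  -3.1  0. ] M [-0.78 -0.07  0.07] op 0.0097
-0.05519405354225726 -0.11565263280052078
```

```bash
python3 - <<'E'
from h import *
r=robot.move_linear(fr(-.0555,-.110,.042),.02,None,20); print(r);st()
p=robot.get_state()['ee_pos']-FO;print(p@FX,p@FY)
robot.pause(.3);st()
robot.gripper_to(.035);st()
p=robot.get_state()['ee_pos']; robot.move_linear(p+[0,0,.16],.15);st()
robot.move_ptp(fr(-.02,-.115,.24),down(YF))
im,C=shot("wrist","w6");np.savez("w6.npz",im=im,R=C[2],t=C[3],K=C[0],d=C[1],rv=C[4])
print("pred tip/mouth/tab",proj(C,[fr(-.0555,.066,.014),fr(-.0555,-.07,.026),fr(-.0555,-.114,.06),fr(0,0,.096)]))
H,S,V=cv2.split(cv2.cvtColor(im,cv2.COLOR_RGB2HSV));m=(H>10)&(H<28)&(S>110)&(V>130);m[230:]=0
e=cv2.fitEllipse(blob(m));q=ray(C,[e[0]],.096)[0];print(e,q,(q-FO)@FX,(q-FO)@FY);st()
cv2.imwrite("pics/w6.png",cv2.resize(np.ascontiguousarray(im[0:260,200:460,::-1]),None,fx=2.3,fy=2.3,interpolation=cv2.INTER_CUBIC))
E
```

```text
True
13.32 [ 0.5055 -0.0539  0.0427] F [-0.1 -3.5  0.2] M [-0.93 -0.07 -0.02] op 0.0098
-0.05519626218225921 -0.11565152601534187
13.62 [ 0.5054 -0.054   0.0425] F [ 1.7 -4.   1.1] M [-1.17 -0.2   0.01] op 0.0091
14.22 [ 0.5053 -0.0536  0.0425] F [-0.9  0.1 -0.3] M [-0.07  0.03  0.01] op 0.0353
15.44 [ 0.5049 -0.0536  0.2018] F [-0.7 -0.1 -0.3] M [-0.05  0.02  0.03] op 0.0348
pred tip/mouth/tab [[294.94746696  37.27728589]
 [296.43111198 143.70436902]
 [294.94926513 180.43122994]
 [340.66978679  84.19465309]]
((340.2047119140625, 83.88689422607422), (49.756351470947266, 52.7552490234375), 9.927098274230957) [0.53213567 0.07148862 0.096     ] -0.0005059947340797568 0.00031306913415456514
15.82 [ 0.5391 -0.0456  0.2391] F [0.1 0.2 0.7] M [-0.08  0.1   0.06] op 0.0348
```

View pics/w6.png

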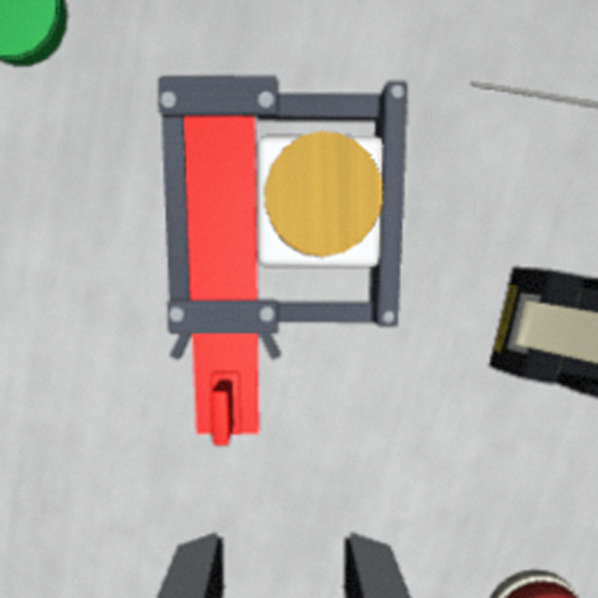

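The slab is home: 20 N gave no further motion, and the tab is within 2 mm of nominal. The jar is upright beside the slab, and the cap is at (.532,.0715). Next I'll grip the cap.

```bash
python3 - <<'E'
from h import *
print(robot.get_state()['qpos'].round(3))
c=np.array([.5322,.0715,0])
for a in (-.4,-.4+np.pi,.3): print(a,*[ (lambda q:None if q is None else q.round(2).tolist())(robot.ik(c+[0,0,.088],down(a+d))) for d in (0,1.25)],sep='\n')
robot.gripper_to(.094)
robot.move_ptp(c+[0,0,.16],down(-.4)); st()
print(robot.move_linear(c+[0,0,.088],.08,None,8)); st()
robot.gripper_to(.0); st()
print(robot.get_state()['qpos'].round(3))
E
```

```text
[-0.832  0.384  1.097  1.794 -0.366  1.191  0.606]
-0.4
[-0.97, 0.63, 1.04, 1.95, -0.67, 0.96, -0.0]
[-0.81, 0.51, 0.79, 1.95, -0.46, 0.88, 1.07]
2.741592653589793
[-0.52, 0.42, 0.41, 1.94, -0.22, 0.83, 2.75]
[-1.0, 0.65, 1.08, 1.95, -0.7, 0.98, -1.86]
0.3
[-0.89, 0.55, 0.91, 1.95, -0.55, 0.91, 0.6]
[-0.7, 0.46, 0.64, 1.94, -0.36, 0.85, 1.68]
17.55 [0.5325 0.0707 0.1605] F [-0.4 -0.4 -0.3] M [-0.08  0.1  -0.03] op 0.0941
False
18.6 [0.5325 0.0715 0.0884] F [ 0.1 -0.5  0.3] M [-0.03  0.1   0.01] op 0.094
20.02 [0.5322 0.0715 0.088 ] F [0.5 0.7 0.5] M [-0.02  0.09 -0.02] op 0.0006
[-0.971  0.625  1.041  1.95  -0.665  0.958 -0.003]
```

The fingers closed to 0.6 mm, so they missed the cap. I need to look.

```bash
python3 - <<'E'
from h import *
im,C=shot("wrist","w7"); im2,C2=shot("side","s7")
print(robot.get_state()['ee_pos'],proj(C2,[[.532,.0715,.096],[.532,.0715,.088]]),proj(C,[.532,.0715,.088]))
a=cv2.resize(im[100:400,160:480],(400,375)); b=cv2.resize(im2[170:270,260:367],(400,375),interpolation=cv2.INTER_CUBIC)
cv2.imwrite("pics/v7.png",np.hstack([a,b])[:,:,::-1])
E
```

```text
[0.53223525 0.07151329 0.08802002] [[316.37308568 204.76018327]
 [316.41981282 207.06379502]] [[321.39419789 237.37528186]]
```

View pics/v7.png

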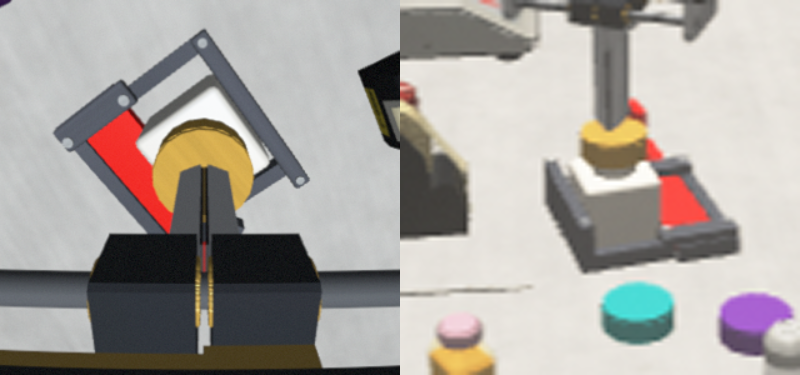

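Both views show the closed fingertips just above the cap's top face, although the TCP reads z=0.088. So the tips can't be 19 mm ahead of the reported TCP, at least when closed. A gentle guarded touch on the cap top (96 mm) will give the true tip height.

```bash
python3 - <<'E'
from h import *
p=robot.get_state()['ee_pos']
print(robot.move_linear(p-[0,0,.02],.015,None,4)); st(); robot.pause(.1); st()
q=robot.get_state()['ee_pos']; robot.move_linear(q+[0,0,.03],.1); st()
E
```

```text
True
20.64 [0.5323 0.0715 0.0843] F [-2.1 -0.1  9.5] M [0.1  0.54 0.01] op 0.0001
20.74 [0.5323 0.0716 0.0843] F [-2.2  0.5  9.4] M [0.04 0.59 0.01] op 0.0006
21.19 [0.5323 0.0719 0.1144] F [-0.9 -0.7 -1. ] M [-0.03  0.07 -0.05] op 0.001
```

The tips touched the cap top (96 mm) at TCP z≈0.0845, so they are about 11 mm *above* the reported TCP rather than 19 mm below. I'll regrip lower at TCP z=0.066, which is safe with either geometry, and use the opening reading as the check: 56 mm means the cap.

```bash
python3 - <<'E'
from h import *
c=np.array([.5322,.0715,0])
robot.gripper_to(.094)
print(robot.move_linear(c+[0,0,.066],.06,None,6)); st()
robot.gripper_to(.0); st()
im,C=shot("wrist","w8"); im2,C2=shot("side","s8")
a=cv2.resize(im[100:400,160:480],(400,375)); b=cv2.resize(im2[170:270,260:367],(400,375),interpolation=cv2.INTER_CUBIC)
cv2.imwrite("pics/v8.png",np.hstack([a,b])[:,:,::-1])
E
```

```text
False
23.6 [0.5324 0.0714 0.0663] F [0.8 0.4 1.6] M [-0.05  0.1  -0.03] op 0.094
24.28 [0.5318 0.0717 0.066 ] F [-4.9  1.9  4.4] M [ 0.38  1.28 -0.04] op 0.0555
```

View pics/v8.png

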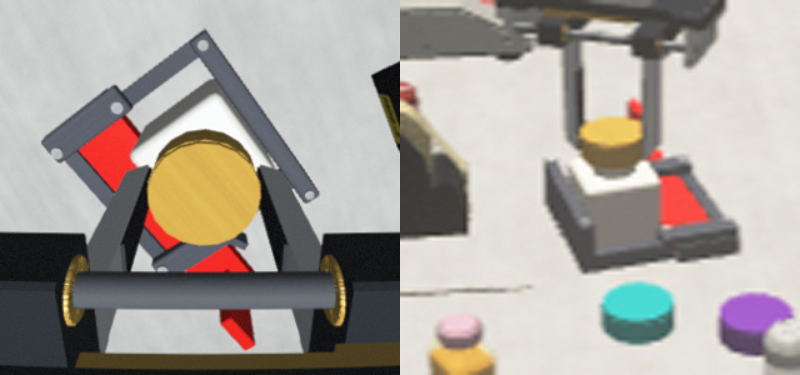

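The fingers hold the cap at opening 55.5 mm, and both views show pads on both sides of it. Now I'll unscrew in steps.

```bash
python3 - <<'E'
from h import *
c=np.array([.5319,.0716,.066])
for d in np.arange(.2,1.21,.2):
    robot.move_ptp(c+[0,0,min(.0014,.0014*d/.85)],down(-.4+d)); R=robot.get_state()['tool_rot']; print(round(float(np.arctan2(R[1,1],R[0,1])),3),end=' '); st()
im,C=shot("wrist","w9"); np.savez("w9.npz",im=im)
E
```

```text
-0.205 24.67 [0.5318 0.0715 0.0663] F [-1.4 -0.4 -1. ] M [-0.16  0.58  0.04] op 0.0555
-0.008 24.95 [0.5319 0.0717 0.0666] F [-2.1  0.3 -1.5] M [-0.17  0.3   0.08] op 0.0554
0.191 25.23 [0.532  0.0718 0.067 ] F [-0.3  1.  -1.4] M [ 0.18 -0.07  0.05] op 0.0556
0.391 25.52 [0.5322 0.0718 0.0676] F [-0.5  2.1  5.4] M [0.37 0.27 0.24] op 0.0559
0.592 25.81 [0.5322 0.0716 0.0678] F [-3.2  1.4 12.1] M [0.14 0.85 0.17] op 0.0556
0.792 26.1 [0.5322 0.0716 0.0678] F [-3.1  1.7 12.9] M [0.09 0.8  0.16] op 0.0553
```

The seal now pushes up with 13 N, which suggests the threads have let go at about 1.2 rad. I'll try a small lift and check the load: the jar weighs 5.4 N and the cap 0.45 N.

```bash
python3 - <<'E'
from h import *
p=robot.get_state()['ee_pos']
print(robot.move_linear([.5322,.0716,.0708],.02,None,25)); st(); robot.pause(.3); st()
print(robot.move_linear([.5322,.0716,.0748],.02,None,15)); st(); robot.pause(.3); st()
im,C=shot("wrist","w10"); im2,C2=shot("side","s10")
a=cv2.resize(im[100:400,160:480],(400,375)); b=cv2.resize(im2[170:270,260:367],(400,375),interpolation=cv2.INTER_CUBIC)
cv2.imwrite("pics/v10.png",np.hstack([a,b])[:,:,::-1])
E
```

```text
False
26.47 [0.5321 0.0716 0.0706] F [-0.3 -0.2 -0.2] M [-0.01  0.11 -0.05] op 0.0554
26.77 [0.5321 0.0716 0.0706] F [-0.9  0.6 -0. ] M [ 0.01  0.19 -0.06] op 0.0557
False
27.12 [0.5324 0.0716 0.075 ] F [-0.  -0.9 -0.4] M [-0.04  0.03 -0.  ] op 0.0559
27.42 [0.5322 0.0716 0.0748] F [-0.9  0.4 -0.7] M [-0.02  0.02  0.05] op 0.0553
```

View pics/v10.png

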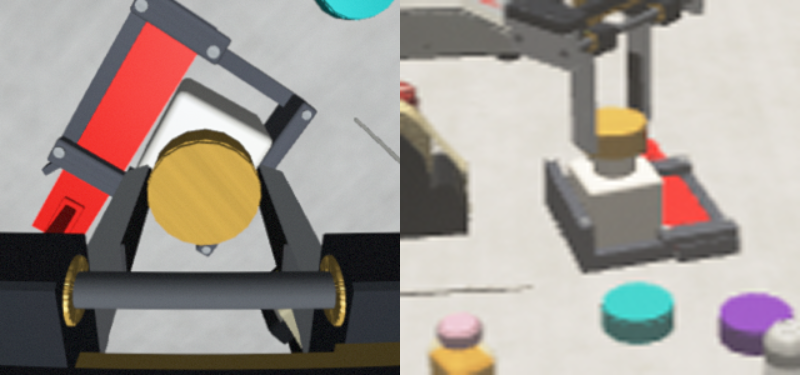

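The cap is rising free with about 0.5 N on the tool, and the jar is still standing in the frame. I'll lift to 3 cm and check.

```bash
python3 - <<'E'
from h import *
print(robot.move_linear([.5322,.0716,.110],.05,None,15)); robot.pause(.5); st()
im,C=shot("wrist","w11"); im2,C2=shot("side","s11"); im3,C3=shot("top","t11")
H,S,V=cv2.split(cv2.cvtColor(im,cv2.COLOR_RGB2HSV));m=(H>10)&(H<28)&(S>110)&(V>150);m[:,:270]=0;m[:,380:]=0
e=cv2.fitEllipse(blob(m));print("cap top at z=.140:",e,ray(C,[e[0]],.140))
print("expected side cap top/bottom, mouth",proj(C2,[[.532,.0715,.14],[.532,.0715,.118],[.532,.0715,.088]]))
f=lambda i,s:cv2.resize(np.ascontiguousarray(i),s,interpolation=cv2.INTER_CUBIC)
a=f(im3[165:245,265:365],(400,320)); b=f(im2[150:270,255:375],(400,400))
a=np.vstack([a,np.zeros((80,400,3),np.uint8)])
cv2.imwrite("pics/v11.png",np.hstack([a,b])[:,:,::-1])
E
```

```text
False
28.87 [0.5322 0.0716 0.11  ] F [ 0.2  0.3 -0.5] M [-0.07  0.06  0.  ] op 0.0559
cap top at z=.140: ((322.89434814453125, 254.4928436279297), (79.89969635009766, 89.27704620361328), 89.48062133789062) [[0.53175613 0.07235099 0.14      ]]
expected side cap top/bottom, mouth [[316.11158901 191.86877706]
 [316.24329848 198.36182501]
 [316.41981282 207.06379502]]
```

View pics/v11.png

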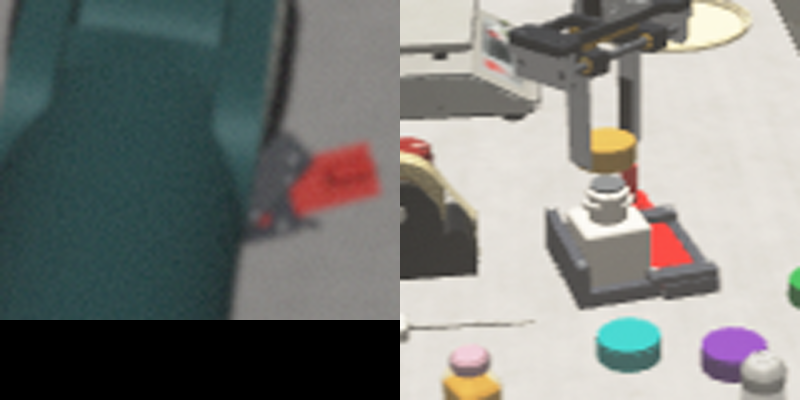

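The cap is level and clear above the open neck, the jar stands in the frame, and the slab is home. Handing in.

```bash
python3 -c "
from rig import robot
robot.sign_off()"
```

```text
the job is handed in; nothing more can be done
```

The job is done and handed in: the slab is home in the slot, and the gripper is holding the brass cap level about 3 cm above the jar's mouth. The robot's clock stood at about 29 s of the 61 s allowed; no verdict was reported.

**What I did:** I gripped the slab by its tab, lined it up with the slot and slid it in until a 20 N push moved it no further. I then gripped the cap, turned it about 1.2 rad anticlockwise until the seal pushed up with 13 N, and lifted it straight up.

**Last checks:**
- **Cap:** it is centred within about 1 mm of the jar axis, with a grip opening of 56 mm and only about 0.5 N of load on the tool.
- **Jar and slab:** the last side picture shows the jar upright in the frame and the slab in the slot. The tab stopped 1.7 mm short of its nominal home position.
- **Bystanders:** nothing came near them, but I did not measure them again at the end.

**What failed or disagreed:**
- **First cap grip:** it closed on nothing, because the fingertips were about 11 mm above the reported tool point, not 19 mm below it as specified. I measured this with a light touch of about 9 N on the cap top, then gripped lower. The tab had therefore been held only by its top few millimetres, which was enough.
- **Turning moment:** it read 0.04–0.24 N m, lower than expected for the first half of the turn. I did not measure the cap's angle against the jar directly. I judged it from the tool rotation and the cap coming free.

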